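# Clamp the bronze bar in the vise

## Task

Take the bronze bar from its V-block rest, lay it flat across the bed of the low blue vise in the middle of the bench (the one with a crank on top), between the open jaws, gripped about the middle of its length and parallel to the jaw faces, and then turn the vise's crank clockwise (seen from above) until the moving jaw has clamped the bar tight against the fixed jaw. Move the jaw only with the crank, and leave the grease jar and the flat spacer ring where they are.

Things in the scene. Friction and masses are not known exactly. Their poses are not given: they have to be found in the camera images.
- vise: blue drill vise fixed on the bench, 330 mm along its y (the screw), 150 mm wide over lugs. Origin on its underside. Bed on which work lies: z = 34 mm. Fixed jaw at the +y end, face at y = +105 mm; both jaws 104 mm wide, tops at z = 83 mm. The moving jaw slides to +y to close. Drive housing at the -y end, top z = 91 mm, with the upright crank axis at x = 0, y = -118 mm.
- jaw: the vise's moving jaw, blue with a steel face, 104 mm wide, 36 mm thick. Origin at the middle of its face's width, in the face's plane, at the height of the vise's underside; axes as the vise's. Jaw opening = 105 mm minus its y in the vise's frame (98 to 114 mm at the start).
- crank (a joint): turn of the crank, rad; grows clockwise seen from above, which closes the jaw by 30 mm a full turn. At 0 the crank arm points along the vise's +x and the opening is 106 mm; at c it points along the vise's direction (cos c, -sin c). It starts between -1.6 and 1.6. It is stiff (about 4 N at the handle) and stays where it is left. It stops at 14 rad.
- handle (a point): the crank's upright black handle: a freely turning sleeve 26 mm in diameter and 60 mm tall, 60 mm from the crank axis. The point lies on the sleeve's axis 33 mm above its lower end, about 138 mm above the bench; the steel arm's top is 35 mm below the point.
- crank_axis (a point): point on the crank's upright axis, at the height of point handle.
- bar_mid (a point): middle of the bronze bar (on its axis): round bar 266 mm long, 47 mm in diameter, about 0.7 kg. The point's x axis lies along the bar; y and z turn as it rolls.
- rest: dark steel V-block rest fixed on the bench, a 200 x 70 mm plate 6 mm thick with two V-blocks, each 30 mm thick, centred 80 mm either side of its middle. Origin on its underside, x along the bar it carries. The bar lies in the Vs with its axis 45 mm above the bench; between the V-blocks there is 130 mm free along the bar.
- jar: white grease jar with a blue lid, 64 mm in diameter, 72 mm tall; origin under its middle. Bystander.
- spacer: flat steel spacer ring, 80 mm in diameter, 10 mm thick; origin under its middle. Bystander.

How it is judged:
On the way:
1. the bar lies on the vise's bed between the jaws (x of bar_mid in the frame of vise between -0.05 and 0.05 m and y of bar_mid in the frame of vise between 0.01 and 0.1 m and z of bar_mid in the frame of vise below 0.068 m), for 0.2 s.
At the end, for the whole second after the job is handed in: The bar lies on the vise's bed (its axis within 10 mm of the height at which it rests there) against the fixed jaw, parallel to the jaw faces within 0.12 rad, its middle within 50 mm of the middle of the jaws, at rest, and the moving jaw presses on it with more than 10 N (contact force between jaw and bar above 10 N and x of bar_mid in the frame of vise between -0.05 and 0.05 m and y of bar_mid in the frame of vise between 0.07 and 0.1 m and z of bar_mid in the frame of vise between 0.048 and 0.068 m and angle between the x axis of bar_mid and the x axis of vise, either way round below 0.12 rad and linear speed of bar below 0.02 m/s); the robot touches nothing.
It fails at once if the robot pushes the moving jaw directly (more than 20 N) (contact force between any of the fingers, the arm and jaw above 20 N).
It fails at once if the jar or the spacer ring is moved by more than 40 mm (distance of any of jar, spacer from where it was at the start of the episode above 0.04 m).
It also fails if it takes over 72 s, if anything falls off the work surface, if the arm or the gripper's body presses on something with over 40 N, if the wrist force passes 120 N, or if a joint passes its speed limit or range.

## Robot

A 7-joint arm with a two-finger parallel gripper is mounted at the origin on a cart in front of the work surface, level with it; the furniture and walls round the work are solid. World frame = base frame: x ahead of the robot, y to its left, z up, the work surface at z = 0. Lengths are in m, angles in rad, forces in N, time in s.
With the tool pointing down it reaches from about 0.4 to 0.85 m from the base axis. Payload 4.4 kg.
Tool frame: the origin (TCP) lies midway between the tips of the shut fingers; the grasp point (between the pads) lies 19 mm behind it; z points along the fingers, y is the line along which they close (so a half turn about z gives the same grasp; the last joint's range is limited). The gripper opens to 94 mm and grips with 3 to 60 N. Pads are 16 mm wide; open, the fingers measure 119 mm over their backs; the gripper's body (75 mm by 177 mm) begins 78 mm behind the grasp point.
Start: joints at [1.133, 0.628, 0.038, 1.517, -0.027, 0.996, -0.02], TCP at [0.236, -0.606, 0.205] pointing down, gripper open.
Joint ranges: [-3.06, 3.06], [-0.37, 2.12], [-1.25, 1.32], [0.18, 2.47], [-1.1, 4.24], [0.23, 1.98], [-2.94, 2.94]. Speed limits (rad/s): [2.57, 2.57, 3.14, 3.14, 3.14, 3.14, 3.14].

## Interface

Orientations are given as a rotation vector (axis times angle).
In Python, from station import ctrl gives the robot as it stands. The module is installed in compiled form; this text tells all that it offers.
- The arm moves only by the tool apply_moves, never from a script. Its argument "commands" is a list that holds one entry, the list of rows, each a list of 4 numbers: the shift along the tool's x, y, z in cm, then the turn about the tool's z in rad. A call has 1 to 20 rows; each row is the pose to reach, as a shift and turn from the pose commanded when the call began, along the tool's axes at that moment; what a row does not reach only later rows make up. A row lasts 1/12 s, in which the tool goes at most 41.7 mm and 7.16 degrees, less where a joint would pass 70% of its speed; a pose out of reach is approached as far as the arm can. A call with a gripper value outside its range is refused whole. "jaw" is the closure, from 0 (fully open) to 1 (shut), set as the call begins (left out, the last holds). The fingers move at their own pace and stop on an object; the grip force is fixed at half the most. Time passes only in rows, so rows that repeat a pose let the fingers close. It gives the time, the measured TCP pose, the force, the opening and the grip force at its end, in the units of the state.
- ctrl.read_state(): the state, without advancing time (a new reading comes with each control period).
- ctrl.read_camera(name): name is "side" or "top" or "wrist"; returns a dict with "frame" (400x640x3 uint8, red, green, blue), "range_z" (400x640 float32, m along the optical axis (not along the pixel's ray), 0 where there is no reading), "K" (3x3 intrinsics, pixels), "pose" (4x4, takes a point from camera to world coordinates); the wrist camera has in their place "hand_eye" (4x4, takes a point from camera to tool coordinates, whose origin is the TCP and whose axes are the flange's). Camera axes: x right, y up, looking along -z (the intrinsics and any distortion apply to the point x, -y, -z); pixel columns grow to the right and rows downward; lengths in m; the calibration is good to about 2 mm. A picture is of the moment at which its call begins: read the wrist's pose just before it.
- ctrl.close_job(): hands the job in; it is judged then, once.
The state is a dict: "time": time; "qpos": joint angles; "joint_vel": joint speeds; "joint_efforts": joint torques, N m; "tcp_pos": TCP position; "tcp_rot": TCP orientation; "ft_force": force on the tool from outside, world axes, zero at the start; "torque": the same for the moment, N m; "grip_width": finger opening in m; "grip_force": force on a finger pad.
Only numpy, scipy, OpenCV 4.12 (cv2) and the standard library are available. Lean on these libraries where they do the work, as an engineer would, in place of code of your own. Each camera call takes 0.05 s, during which the arm holds its last target. There are 200 camera calls.

## Working session

There is one attempt and no reset: what is moved stays moved. The work goes in short steps, Python scripts to look and compute and a tool call to move; the robot and the scene stay as the last step left them, time stands still between calls to the robot, and variables do not carry over. Pictures are saved under pics/ and viewed, at most 10 in all, crops included, and the job is handed in when it is done.

Besides the shell and the picture viewer there is one more tool, called after "Emit:" by a JSON object that holds its "api" and its "payload". apply_moves: Moves the arm, as the interface text tells. Its arguments: {"type":"object","properties":{"commands":{"type":"array","items":{"type":"array","items":{"type":"array","items":{"type":"number"}}}},"jaw":{"type":"number"}},"required":["commands"]}

```bash
mkdir -p pics; python3 - <<'E'
from station import ctrl
import cv2,numpy as np
s=ctrl.read_state();print({k:np.round(v,3).tolist() for k,v in s.items()})
for n in ("top","side"):
    c=ctrl.read_camera(n);cv2.imwrite(f"pics/{n}0.png",c["frame"][:,:,::-1]);np.savez(f"{n}0.npz",**c)
    print(n,c["K"].tolist(),np.round(c["pose"],3).tolist(),(c["range_z"]>0).mean(), [k for k in c])
E
```

```text
{'time': 0.0, 'qpos': [1.133, 0.629, 0.038, 1.518, -0.027, 0.996, -0.02], 'joint_vel': [0.0, -0.0, -0.0, 0.002, 0.0, 0.0, -0.001], 'joint_efforts': [0.0, -54.973, 1.144, -18.664, -0.052, 0.024, 0.0], 'tcp_pos': [0.236, -0.605, 0.205], 'tcp_rot': [-3.086, -0.58, 0.001], 'ft_force': [0.535, -0.282, 0.494], 'torque': [0.02, -0.01, -0.035], 'grip_force': 0.0, 'grip_width': 0.094}
top [[390.9331532962173, 0.0, 322.21434799088706], [0.0, 390.9331532962173, 195.81978544611277], [0.0, 0.0, 1.0]] [[0.004, 0.995, -0.102, 0.411], [-1.0, 0.004, 0.002, 0.116], [0.002, 0.102, 0.995, 1.297], [0.0, 0.0, 0.0, 1.0]] 0.99606640625 ['frame', 'range_z', 'K', 'pose']
side [[440.49021123885996, 0.0, 317.22451733714774], [0.0, 440.49021123885996, 206.33542807981289], [0.0, 0.0, 1.0]] [[0.991, -0.11, 0.079, 0.666], [0.136, 0.772, -0.621, -0.764], [0.007, 0.626, 0.779, 1.186], [0.0, 0.0, 0.0, 1.0]] 0.99616796875 ['frame', 'range_z', 'K', 'pose']
```

View pics/top0.png

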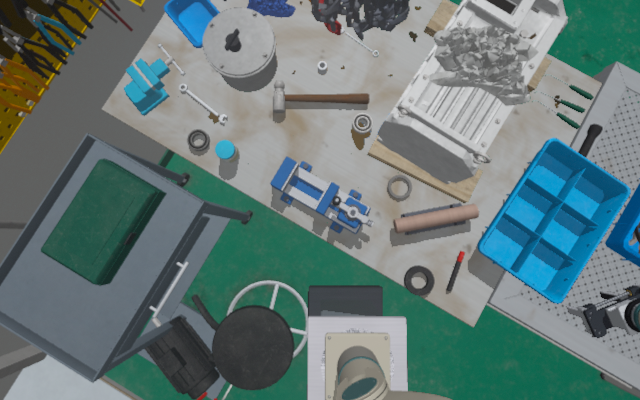

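View pics/side0.png

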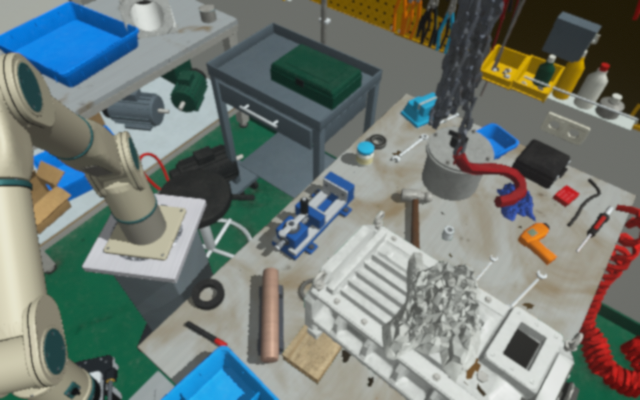

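The top view shows the vise around (322,197) with its crank near (350,208). The bar is at (435,217), the spacer ring at (399,187) and the jar at (225,150). The side view shows the same layout, with the bar at (270,312) and the vise at (315,215).

```bash
cat > h.py <<'E'
import numpy as np,cv2
def load(n): return dict(np.load(n))
def cloud(c):
    K=c["K"];z=c["range_z"];v,u=np.mgrid[:400,:640]
    P=np.stack([(u-K[0,2])/K[0,0]*z,-(v-K[1,2])/K[1,1]*z,-z],-1)
    T=c["pose"];return P@T[:3,:3].T+T[:3,3]
def ray(c,u,v,h):
    K=c["K"];T=c["pose"];d=T[:3,:3]@np.array([(u-K[0,2])/K[0,0],-(v-K[1,2])/K[1,1],-1.]);o=T[:3,3]
    return o+d*(h-o[2])/d[2]
E
python3 - <<'E'
from h import *
for n in ("top","side"):
    c=load(n+"0.npz");W=cloud(c);hsv=cv2.cvtColor(c["frame"],cv2.COLOR_RGB2HSV)
    def comp(m,name,box):
        u0,v0,u1,v1=box;M=np.zeros((400,640),np.uint8);M[v0:v1,u0:u1]=m[v0:v1,u0:u1]
        k,l,st,ce=cv2.connectedComponentsWithStats(M);i=1+np.argmax(st[1:,4]);m=l==i
        print(n,name,st[i].tolist(),ce[i].round(1).tolist(),cv2.minAreaRect(cv2.findContours(m.astype(np.uint8),0,2)[0][0]))
        p=W[m];print("  med",np.median(p,0).round(3),"zpct",np.percentile(p[:,2],[5,50,95]).round(3));return m
    H,S,V=[hsv[...,i] for i in range(3)]
    b=comp(((H<18)|(H>172))&(S>60)&(V>70),"bar",(385,195,490,245) if n=="top" else (250,255,295,370))
    p=W[b];q=p[p[:,2]>0.05,:2];mid,ax,_=cv2.fitLine(q.astype(np.float32),2,0,.01,.01).ravel()[2:],cv2.fitLine(q.astype(np.float32),2,0,.01,.01).ravel()[:2],0
    t=(q-mid)@ax;print("  axis",ax,np.arctan2(ax[1],ax[0]),"mid",mid+ax*(np.percentile(t,1)+np.percentile(t,99))/2,"len",np.ptp(t))
    comp((H>105)&(H<125)&(S>110),"vise",(265,150,385,245) if n=="top" else (260,165,365,260))
    x=(265,150,385,245) if n=="top" else (260,165,365,260)
    f=c["frame"][x[1]:x[3],x[0]:x[2],::-1];cv2.imwrite(f"pics/{n}_v.png",cv2.resize(f,None,fx=6,fy=6,interpolation=2))
c=load("top0.npz");W=cloud(c)
print("ring",ray(c,399,187,.01),"jar",ray(c,225,150,.072),"bench z",W[280:290,380:390,2].mean())
E
```

```text
top bar [454, 196, 9, 6, 12] [457.9, 198.5] ((458.3000793457031, 198.40003967285156), (8.9442720413208, 1.3416407108306885), 26.56505012512207)
  med [ 0.536 -0.333  0.016] zpct [0.012 0.016 0.029]Traceback (most recent call last):
  File "<stdin>", line 11, in <module>
cv2.error: OpenCV(4.12.0) /io/opencv/modules/imgproc/src/linefit.cpp:50: error: (-215:Assertion failed) count > 0 in function 'fitLine2D_wods'
```

```bash
cat > m.py <<'E'
from h import *
for n in ("top","side"):
    c=load(n+"0.npz");W=cloud(c);hsv=cv2.cvtColor(c["frame"],cv2.COLOR_RGB2HSV)
    print("bar hsv",hsv[217,435] if n=="top" else hsv[312,270])
    H,S,V=[hsv[...,i].astype(int) for i in range(3)]
    u0,v0,u1,v1=(385,195,490,245) if n=="top" else (250,255,295,370)
    M=np.zeros((400,640),np.uint8);M[v0:v1,u0:u1]=(((H<18)|(H>172))&(S>50)&(W[...,2]>0.03)&(W[...,2]<.09))[v0:v1,u0:u1]
    k,l,st,ce=cv2.connectedComponentsWithStats(M);i=1+np.argmax(st[1:,4]);p=W[l==i]
    print(n,st[i].tolist(),"z",np.percentile(p[:,2],[5,50,95,99]).round(3))
    q=p[:,:2].astype(np.float32);f=cv2.fitLine(q,2,0,.01,.01).ravel();ax,mid=f[:2],f[2:];t=(q-mid)@ax;s=(q-mid)@np.array([-ax[1],ax[0]])
    print("  yaw",np.arctan2(ax[1],ax[0]).round(3),"mid",(mid+ax*(np.percentile(t,1)+np.percentile(t,99))/2).round(4),"len",np.ptp(t).round(3),"wid",np.ptp(s).round(3))
    x=(265,150,385,245) if n=="top" else (260,165,365,260)
    cv2.imwrite(f"pics/{n}_v.png",cv2.resize(c["frame"][x[1]:x[3],x[0]:x[2],::-1],None,fx=6,fy=6,interpolation=2))
c=load("top0.npz");W=cloud(c)
print("ring",ray(c,399,187,.01),"jar",ray(c,225,150,.072),"bench z",W[290:300,440:450,2].mean())
E
python3 m.py
```

```text
bar hsv [ 10  56 172]
top [394, 205, 84, 28, 1125] z [0.057 0.067 0.073 0.075]
  yaw -1.378 mid [ 0.4682 -0.2448] len 0.261 wid 0.044
bar hsv [ 11  71 182]
side [261, 268, 18, 94, 1519] z [0.051 0.065 0.07  0.072]
  yaw -1.38 mid [ 0.4734 -0.2517] len 0.267 wid 0.045
ring [ 0.57332045 -0.14098806  0.01      ] jar [0.68194458 0.42427909 0.072     ] bench z 0.013256176024851208
```

View pics/top_v.png

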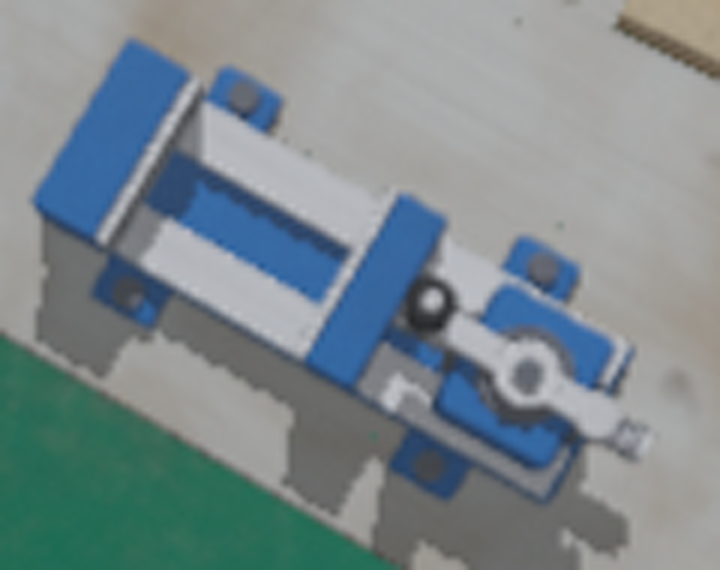

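View pics/side_v.png

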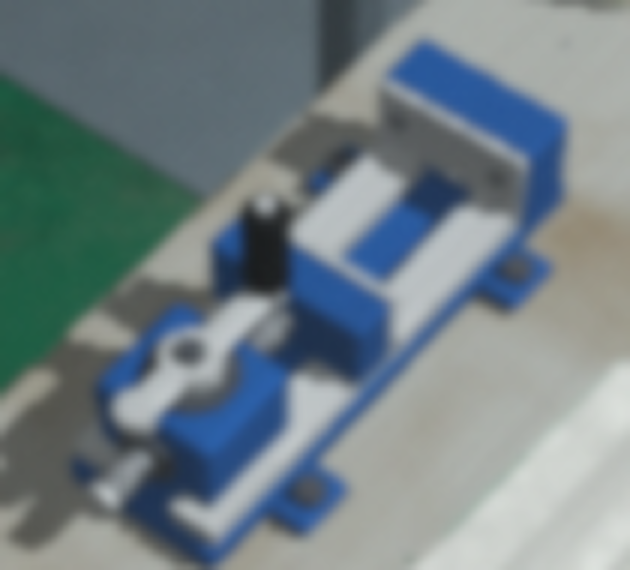

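The crop of the top view shows the fixed jaw's face edge from (203,85) to (105,245) and the moving jaw's face edge from (400,195) to (305,355). The handle top is at (433,298) and the crank hub at (527,375). The jaws are open, and the arm points towards the fixed jaw.

```bash
cat > v.py <<'E'
from h import *
t=load("top0.npz");s=load("side0.npz")
T=lambda u,v,h:ray(t,265+u/6,150+v/6,h)[:2]
S=lambda u,v,h:ray(s,260+u/6,165+v/6,h)[:2]
for n,a,b in (("fix top",T(203,85,.083),T(105,245,.083)),("mov top",T(400,195,.083),T(305,355,.083)),("fix side",S(385,85,.083),S(525,160,.083)),("mov side",S(290,240,.083),S(388,300,.083))):
    e=a-b if "top" in n else b-a
    print(n,"mid",((a+b)/2).round(4),"w",np.hypot(*e).round(4),"xdir yaw",np.arctan2(e[1],e[0]).round(3))
print("handle",T(433,298,.165),S(265,203,.165)); print("axis",T(527,375,.107),S(188,352,.107))
hs=t["frame"];W=cloud(t)
hsv=cv2.cvtColor(hs,cv2.COLOR_RGB2HSV)
m=(hsv[...,0]>105)&(hsv[...,0]<125)&(hsv[...,1]>110);m[:150]=0;m[245:]=0;m[:,:265]=0;m[:,385:]=0
p=W[m];q=p[(p[:,2]>.075)&(p[:,2]<.1)];print(len(q));print("jar,ring ok; jaw-top cloud rect",cv2.minAreaRect(q[:,:2].astype(np.float32)),np.median(q,0))
E
python3 v.py
```

```text
fix top mid [0.5928 0.213 ] w 0.0985 xdir yaw -0.535
mov top mid [0.5355 0.109 ] w 0.0972 xdir yaw -0.53
fix side mid [0.6025 0.2136] w 0.0944 xdir yaw -0.489
mov side mid [0.5531 0.1007] w 0.066 xdir yaw -0.522
handle [0.51586292 0.07045112] [0.51902266 0.07349865]
axis [0.48216436 0.02037185] [0.48715994 0.01831494]
916
jar,ring ok; jaw-top cloud rect ((0.5420942306518555, 0.12309329211711884), (0.30094218254089355, 0.1003548800945282), 60.120418548583984) [0.54094004 0.10666597 0.0859562 ]
```

The vise frame is consistent: yaw ≈ -0.52, jaw face to crank axis 222 mm (223 expected), handle radius 60.5 mm and crank ≈ -1.5. Next I work out the approach to the bar and check for clearance around it.

```bash
cat >> h.py <<'E'
from scipy.spatial.transform import Rotation as Ro
def tool():
    from station import ctrl
    s=ctrl.read_state();return s,np.array(s["tcp_pos"]),Ro.from_rotvec(s["tcp_rot"]).as_matrix()
def go(*targets):
    "targets (x,y,z,yaw of tool y): prints shift cm + turn"
    s,p,R=tool();y0=np.arctan2(R[1,1],R[0,1])
    print("t",round(float(s["time"]),2),"tcp",p.round(4),"toolz",R[:,2].round(3),"yaw",round(float(y0),3),"q7",np.round(s["qpos"][6],2),"F",np.round(s["ft_force"],1))
    for t in targets: print("  ",t,"->",(R.T@(np.array(t[:3])-p)*100).round(2),"turn",round(float(-((t[3]-y0+np.pi)%(2*np.pi)-np.pi)),3))
E
python3 - <<'E'
from h import *
go((.236,-.605,.285,-1.2),(.471,-.248,.26,.19))
for n in("top","side"):
    W=cloud(load(n+"0.npz"));p=W.reshape(-1,3);d=p[:,:2]-[.471,-.248];c,s=np.cos(.19),np.sin(.19)
    u=d@[c,s];v=d@[-s,c];m=(abs(u)<.11)&(abs(v)<.07);print(n,np.percentile(p[m,2],[50,99.5,100]).round(3))
    q=p[(p[:,0]>.2)&(p[:,0]<.6)&(p[:,1]>-.68)&(p[:,1]<-.15)];print(" path max z",np.percentile(q[:,2],[90,99,99.9]).round(3))
E
```

```text
t 0.1 tcp [ 0.236  -0.605   0.2047] toolz [-0.001  0.002 -1.   ] yaw -1.199 q7 -0.02 F [-0.3 -0.6  1.1]
   (0.236, -0.605, 0.285, -1.2) -> [ 0.   -0.02 -8.03] turn 0.001
   (0.471, -0.248, 0.26, 0.19) -> [ 34.87 -24.74  -5.49] turn -1.389
top [0.003 0.264 0.279]
 path max z [0.212 0.403 0.43 ]
side [0.    0.259 0.273]
 path max z [0.668 0.717 0.728]
```

```bash
python3 - <<'E'
from h import *
for n in("top","side"):
    W=cloud(load(n+"0.npz"));p=W.reshape(-1,3);d=p[:,:2]-[.471,-.248];c,s=np.cos(.19),np.sin(.19)
    u=d@[c,s];v=d@[-s,c];m=(abs(u)<.13)&(abs(v)<.08)&(p[:,2]>.1);i=np.where(m)[0]
    print(n,len(i)); print(np.c_[p[i],u[i],v[i],i%640,i//640].round(3)[::max(1,len(i)//8)])
E
```

```text
top 594
[[ 6.10e-01 -2.82e-01  3.55e-01  1.30e-01 -6.00e-02  4.84e+02  1.55e+02]
 [ 6.02e-01 -2.78e-01  3.15e-01  1.24e-01 -5.40e-02  4.76e+02  1.61e+02]
 [ 6.01e-01 -2.83e-01  2.82e-01  1.21e-01 -5.80e-02  4.73e+02  1.64e+02]
 [ 5.97e-01 -3.02e-01  2.59e-01  1.14e-01 -7.70e-02  4.77e+02  1.67e+02]
 [ 5.90e-01 -2.70e-01  2.51e-01  1.13e-01 -4.40e-02  4.64e+02  1.70e+02]
 [ 5.84e-01 -2.95e-01  2.56e-01  1.02e-01 -6.70e-02  4.74e+02  1.72e+02]
 [ 5.99e-01 -2.58e-01  1.08e-01  1.24e-01 -3.30e-02  4.43e+02  1.75e+02]
 [ 5.84e-01 -2.80e-01  1.66e-01  1.05e-01 -5.30e-02  4.57e+02  1.77e+02]
 [ 5.76e-01 -2.94e-01  1.16e-01  9.40e-02 -6.50e-02  4.56e+02  1.82e+02]]
side 476
[[ 6.10e-01 -2.84e-01  3.56e-01  1.30e-01 -6.20e-02  3.19e+02  2.73e+02]
 [ 6.00e-01 -3.04e-01  3.36e-01  1.16e-01 -7.90e-02  3.13e+02  2.85e+02]
 [ 6.03e-01 -2.91e-01  2.85e-01  1.21e-01 -6.70e-02  3.15e+02  2.91e+02]
 [ 5.91e-01 -2.92e-01  2.59e-01  1.10e-01 -6.60e-02  3.10e+02  2.96e+02]
 [ 5.95e-01 -3.01e-01  2.58e-01  1.12e-01 -7.50e-02  3.11e+02  3.00e+02]
 [ 6.08e-01 -2.95e-01  2.30e-01  1.26e-01 -7.20e-02  3.17e+02  3.04e+02]
 [ 5.88e-01 -3.04e-01  2.10e-01  1.04e-01 -7.70e-02  3.08e+02  3.10e+02]
 [ 6.02e-01 -3.03e-01  1.81e-01  1.19e-01 -7.90e-02  3.14e+02  3.16e+02]
 [ 6.02e-01 -3.03e-01  1.07e-01  1.19e-01 -7.80e-02  3.14e+02  3.28e+02]]
```

Emit:
{"api": "apply_moves", "payload": {"commands": [[[0,0,-4,0],[2.5,-1.8,-8,-0.1],[5,-3.5,-8,-0.2],[7.5,-5.3,-8,-0.3],[10,-7,-8,-0.4],[12.5,-8.9,-8,-0.5],[15,-10.6,-8,-0.6],[17.5,-12.4,-8,-0.7],[20,-14.2,-8,-0.8],[22.5,-16,-8,-0.9],[25,-17.7,-8,-1.0],[27.5,-19.5,-8,-1.1],[30,-21.3,-8,-1.2],[32.5,-23,-8,-1.3],[34.9,-24.7,-7,-1.39],[34.9,-24.7,-6,-1.39],[34.9,-24.7,-6,-1.39]]], "jaw": 0}}

```text
time: 1.52
tcp_pos: [0.471, -0.2466, 0.2636]
tcp_rot: [-1.993, -2.423, 0.001]
ft_force: [-0.2, -0.1, 0.4]
grip_width: 0.0938
grip_force: 0.0
```

```bash
cat > w.py <<'E'
import sys
from h import *
from station import ctrl
s,p,R=tool();c=ctrl.read_camera("wrist")
T=np.eye(4);T[:3,:3]=R;T[:3,3]=p;c["pose"]=T@c["hand_eye"];del c["hand_eye"]
np.savez(sys.argv[1]+".npz",**c);cv2.imwrite(f"pics/{sys.argv[1]}.png",c["frame"][:,:,::-1])
E
python3 w.py w1; python3 -c "
from h import *
go((.471,-.248,.26,.19));print(load('w1.npz')['pose'].round(3))"
```

```text
t 1.57 tcp [ 0.4705 -0.2485  0.2643] toolz [-0.003  0.001 -1.   ] yaw 0.191 q7 0.44 F [-0.1 -1.6 -0.4]
   (0.471, -0.248, 0.26, 0.19) -> [0.04 0.06 0.43] turn 0.001
[[ 0.982 -0.184 -0.053  0.455]
 [ 0.191  0.941  0.281 -0.165]
 [-0.002 -0.286  0.958  0.445]
 [ 0.     0.     0.     1.   ]]
```

View pics/w1.png

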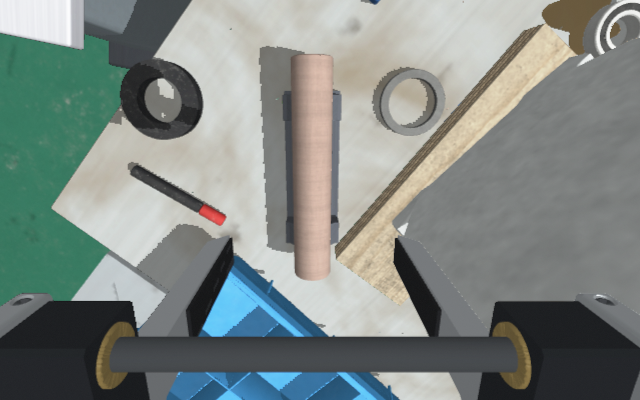

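The wrist view shows the bar upright from (312,57) to (312,277), between the finger pads in x, with the V-block plate under it. The engine casting is on the right.

```bash
python3 - <<'E'
from h import *
c=load("w1.npz");W=cloud(c);hsv=cv2.cvtColor(c["frame"],cv2.COLOR_RGB2HSV)
H,S=hsv[...,0].astype(int),hsv[...,1]
M=(((H<18)|(H>172))&(S>45)&(W[...,2]>.03)&(W[...,2]<.09)).astype(np.uint8);M[:40]=0;M[300:]=0;M[:,:270]=0;M[:,355:]=0
k,l,st,ce=cv2.connectedComponentsWithStats(M);i=1+np.argmax(st[1:,4]);p=W[l==i]
q=p[:,:2].astype(np.float32);f=cv2.fitLine(q,2,0,.01,.01).ravel();ax,mid=f[:2],f[2:];t=(q-mid)@ax
print(st[i],"z",np.percentile(p[:,2],[1,50,99]),"yaw",np.arctan2(ax[1],ax[0]),"mid",mid+ax*(np.percentile(t,.5)+np.percentile(t,99.5))/2,np.ptp(t))
# silhouette edges onto the axis height
for v in (80,120,160,200,240):
    u=np.where(l[v]==i)[0];a=ray(c,u[0],v,.045)[:2];b=ray(c,u[-1]+1,v,.045)[:2];print(v,((a+b)/2).round(4),np.hypot(*(a-b)).round(4))
E
```

```text
[ 291   54   42  226 8419] z [0.05434519 0.06777521 0.07166638] yaw -1.3781344 mid [ 0.46878648 -0.24747202] 0.26242417
80 [ 0.4489 -0.1432] 0.0473
120 [ 0.4572 -0.1863] 0.0466
160 [ 0.4661 -0.2324] 0.0458
200 [ 0.4763 -0.2816] 0.0461
240 [ 0.4866 -0.3345] 0.0453
```

Emit:
{"api": "apply_moves", "payload": {"commands": [[[0,-0.1,3,0],[0,-0.1,6,0],[0,-0.1,9,0],[0,-0.1,12,0],[0,-0.1,15,0],[0,-0.1,18,0],[0,-0.1,20,0],[0,-0.1,21.5,0],[0,-0.1,22.5,0],[0,-0.1,23.5,0],[0,-0.1,23.7,0],[0,-0.1,23.7,0]]]}}

```text
time: 2.57
tcp_pos: [0.4704, -0.2495, 0.0284]
tcp_rot: [-2.001, -2.422, 0.001]
ft_force: [0.8, 0.1, 0.4]
grip_width: 0.0939
grip_force: 0.0
```

Emit:
{"api": "apply_moves", "payload": {"commands": [[[0,0,0,0],[0,0,0,0],[0,0,0,0],[0,0,0,0],[0,0,0,0],[0,0,0,0],[0,0,0,0],[0,0,0,0]]], "jaw": 1}}

```text
time: 3.23
tcp_pos: [0.469, -0.2492, 0.0284]
tcp_rot: [-1.999, -2.421, 0.003]
ft_force: [-2.6, -1.3, 3.1]
grip_width: 0.0464
grip_force: 30.0
```

Emit:
{"api": "apply_moves", "payload": {"commands": [[[0,0,-1,0],[0,0,-3,0],[0,0,-6,0],[0,0,-9,0],[0,0,-12,0],[0,0,-15,0],[0,0,-18,0],[2,0.6,-20,0],[5,1.6,-21,0],[8,2.6,-21,0],[11,3.6,-21,0],[14,4.5,-21,0],[17,5.5,-21,0],[20,6.5,-21,0],[23,7.5,-21,0],[26,8.5,-21,0],[29,9.4,-21,0],[32,10.4,-21,0],[35,11.4,-21,0],[37,12.0,-21,0]]]}}

```text
time: 4.9
tcp_pos: [0.5171, 0.1414, 0.2381]
tcp_rot: [-1.994, -2.425, -0.002]
ft_force: [0.7, 0.0, -8.4]
grip_width: 0.0463
grip_force: 30.0
```

```bash
python3 -c "
from h import *
go((.52,.17,.24,.193),(.571,.170,.24,1.05))"
```

```text
t 4.9 tcp [0.5171 0.1414 0.2381] toolz [-0.001  0.002 -1.   ] yaw 0.195 q7 -0.36 F [ 0.7  0.  -8.4]
   (0.52, 0.17, 0.24, 0.193) -> [ 2.75  0.84 -0.18] turn 0.002
   (0.571, 0.17, 0.24, 1.05) -> [ 1.77  5.85 -0.19] turn -0.855
```

Emit:
{"api": "apply_moves", "payload": {"commands": [[[2.5,0.8,0,-0.1],[2.5,0.8,0,-0.2],[2.5,0.8,0,-0.3],[2.5,0.8,0,-0.4],[2.3,1.8,0,-0.5],[2.2,2.8,0,-0.6],[2.0,3.8,0,-0.7],[1.8,4.8,0,-0.8],[1.7,5.8,0,-0.855],[1.7,5.8,0,-0.855],[1.7,5.8,0,-0.855],[1.7,5.8,0,-0.855]]]}}

```text
time: 5.9
tcp_pos: [0.5704, 0.1647, 0.2379]
tcp_rot: [-0.816, -3.031, 0.002]
ft_force: [-0.4, -0.3, -8.6]
grip_width: 0.0462
grip_force: 30.0
```

```bash
python3 w.py w2; python3 -c "
from h import *
go((.571,.170,.24,1.05))"
```

```text
t 5.95 tcp [0.5706 0.1648 0.2382] toolz [-0.002 -0.001 -1.   ] yaw 1.045 q7 0.36 F [-0.9 -0.3 -7.9]
   (0.571, 0.17, 0.24, 1.05) -> [ 0.22  0.47 -0.18] turn -0.005
```

View pics/w2.png

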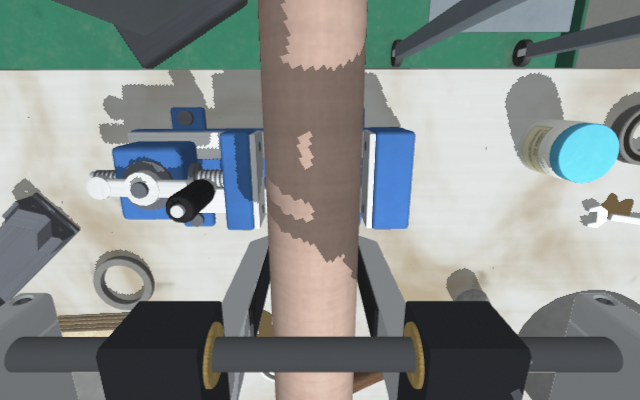

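The wrist view shows the bar vertical at column 312. The fixed jaw's blue top is on the right, from (374,129) to (411,229), and the moving jaw is on the left at columns 222–255. The handle top is at (180,211) and the hub at (140,188).

```bash
python3 - <<'E'
from h import *
c=load("w2.npz");W=cloud(c);r=lambda u,v,h:ray(c,u,v,h)[:2]
hsv=cv2.cvtColor(c["frame"],cv2.COLOR_RGB2HSV)
B=((hsv[...,0]>100)&(hsv[...,0]<128)&(hsv[...,1]>110)&(abs(W[...,2]-.083)<.012)).astype(np.uint8)
for n,(a,b) in dict(fix=(362,425),mov=(214,262)).items():
    M=np.zeros_like(B);M[110:240,a:b]=B[110:240,a:b]
    k,l,st,ce=cv2.connectedComponentsWithStats(M);i=1+np.argmax(st[1:,4]);v,u=np.where(l==i)
    P=np.array([r(x,y,.083) for x,y in zip(u,v)]);R=cv2.minAreaRect(P.astype(np.float32));print(n,st[i],np.median(W[l==i][:,2]),"rect",R)
    yd=np.array([.498,.867]);xd=np.array([.867,-.498]);print("  along y",np.percentile(P@yd,[2,98]),"x",np.percentile(P@xd,[1,99]))
print("hub",r(140,188,.107),"handle",r(178,211,.165), "cloud hub",W[188,140],"handle",W[211,178])
s,p,R_=tool();print("tcp y,x",p[:2]@[.498,.867],p[:2]@[.867,-.498],"axis proj",np.array(r(140,188,.107))@[.498,.867],np.array(r(140,188,.107))@[.867,-.498])
E
```

```text
fix [ 372  130   43   99 3617] 0.08460818947787363 rect ((0.6074474453926086, 0.23632575571537018), (0.03896276652812958, 0.10371129214763641), 60.7352180480957)
  along y [0.48902726 0.52561248] x [0.35835823 0.45963988]
mov [ 220  131   34   99 2704] 0.08565866741679826 rect ((0.5279236435890198, 0.0974506288766861), (0.030357832089066505, 0.10417454689741135), 58.67467498779297)
  along y [0.33380576 0.36113312] x [0.35831781 0.45994015]
hub [0.48353336 0.02111248] handle [0.51655347 0.06996561] cloud hub [0.48370917 0.02338473 0.11081511] handle [0.51615755 0.07287257 0.17039088]
tcp y,x 0.4270199579098424 0.4126007525764088 axis proj 0.2591041353526153 0.4087094071872011
```

Emit:
{"api": "apply_moves", "payload": {"commands": [[[0.3,0.7,2,0],[0.3,0.7,4.5,0],[0.3,0.7,7,0],[0.3,0.7,9.5,0],[0.3,0.7,12,0],[0.3,0.7,14.5,0],[0.3,0.7,16.5,0],[0.3,0.7,18,0],[0.3,0.7,19,0],[0.3,0.7,19.3,0],[0.3,0.7,19.5,0],[0.3,0.7,19.5,0]]]}}

```text
time: 6.95
tcp_pos: [0.5733, 0.1728, 0.0441]
tcp_rot: [0.815, 3.033, 0.001]
ft_force: [1.0, 0.4, -8.3]
grip_width: 0.0464
grip_force: 30.0
```

Emit:
{"api": "apply_moves", "payload": {"commands": [[[0,0,0.1,0],[0,0,0.2,0],[0,0,0.3,0],[0,0,0.35,0],[0,0,0.35,0]]]}}

```text
time: 7.37
tcp_pos: [0.5734, 0.1725, 0.0408]
tcp_rot: [0.815, 3.033, 0.001]
ft_force: [-0.1, -1.1, -2.1]
grip_width: 0.0465
grip_force: 30.0
```

Emit:
{"api": "apply_moves", "payload": {"commands": [[[0,0,0.05,0],[0,0,0.05,0],[0,0,0,0],[0,0,0,0],[0,0,0,0]]], "jaw": 0.4}}

```text
time: 7.78
tcp_pos: [0.5732, 0.1727, 0.0403]
tcp_rot: [0.815, 3.033, 0.001]
ft_force: [0.0, 0.3, 0.1]
grip_width: 0.0563
grip_force: 0.0
```

Emit:
{"api": "apply_moves", "payload": {"commands": [[[0,0,-1,0],[0,0,-3,0],[0,0,-6,0],[0,0,-9,0],[0,0,-12,0],[0,0,-15,0],[0,0,-18,0],[0,-1,-21,0],[-0.1,-4,-21,0],[-0.1,-7,-21,0],[-0.2,-9.5,-21,0],[-0.2,-11.2,-21,0],[-0.2,-11.7,-21,0],[-0.2,-11.7,-21,0],[-0.2,-11.7,-21,0]]]}}

```text
time: 9.03
tcp_pos: [0.5165, 0.0712, 0.2506]
tcp_rot: [0.814, 3.033, 0.002]
ft_force: [0.5, 0.2, -0.9]
grip_width: 0.0561
grip_force: 0.0
```

```bash
python3 w.py w3; python3 -c "
from h import *
go((.516,.0702,.117,1.045))"
```

```text
t 9.08 tcp [0.5166 0.0717 0.2505] toolz [ 0.001  0.001 -1.   ] yaw 1.047 q7 0.51 F [-0.5 -0.3 -0.1]
   (0.516, 0.0702, 0.117, 1.045) -> [-0.02 -0.18 13.35] turn 0.002
```

View pics/w3.png

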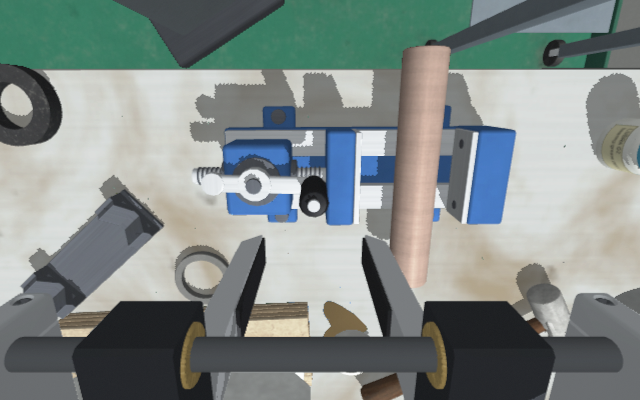

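The wrist view shows the bar on the bed between the jaws, from (425,47) to (408,285) and parallel to them. The handle top is at (314,206) and the hub at (254,185).

```bash
python3 - <<'E'
from h import *
c=load("w3.npz");W=cloud(c)
print("handle",ray(c,314,206,.165).round(4),W[206,314].round(4),"hub",ray(c,254,185,.108).round(4),W[185,254].round(4))
hsv=cv2.cvtColor(c["frame"],cv2.COLOR_RGB2HSV);H,S=hsv[...,0].astype(int),hsv[...,1]
M=(((H<18)|(H>172))&(S>45)&(W[...,2]>.06)&(W[...,2]<.1)).astype(np.uint8);M[:,:375]=0;M[:,460:]=0;M[:40]=0;M[300:]=0
k,l,st,ce=cv2.connectedComponentsWithStats(M);i=1+np.argmax(st[1:,4]);q=W[l==i][:,:2].astype(np.float32);f=cv2.fitLine(q,2,0,.01,.01).ravel();ax,mid=f[:2],f[2:];t=(q-mid)@ax
m=mid+ax*(t.min()+t.max())/2;print("bar yaw",np.arctan2(ax[1],ax[0]),"mid",m,"z99",np.percentile(W[l==i][:,2],98),"vise y",m@[.498,.867]-.2591-.118,"x",m@[.867,-.498]-.4095, np.ptp(t))
E
```

```text
handle [0.5177 0.0708 0.165 ] [0.5162 0.0717 0.1703] hub [0.4846 0.0212 0.108 ] [0.4841 0.0223 0.1119]
bar yaw -0.5129801 mid [0.56934226 0.16878808] z99 0.08354984055866152 vise y 0.052771704697608945 x 6.327402591710385e-05 0.26228392
```

Emit:
{"api": "apply_moves", "payload": {"commands": [[[0,-0.1,2.5,0],[0,-0.1,5,0],[0,-0.1,7.5,0],[0,-0.1,9.5,0],[0,-0.1,11.5,0],[0,-0.1,12.7,0],[0,-0.1,13.3,0],[0,-0.1,13.3,0]]]}}

```text
time: 9.75
tcp_pos: [0.515, 0.0706, 0.1158]
tcp_rot: [-0.812, -3.033, -0.0]
ft_force: [-0.1, -0.4, -0.3]
grip_width: 0.0565
grip_force: 0.0
```

Emit:
{"api": "apply_moves", "payload": {"commands": [[[0,0,0,0],[0,0,0,0],[0,0,0,0],[0,0,0,0],[0,0,0,0],[0,0,0,0]]], "jaw": 1}}

```text
time: 10.25
tcp_pos: [0.5172, 0.0711, 0.1178]
tcp_rot: [0.813, 3.031, 0.006]
ft_force: [2.8, 3.2, -0.3]
grip_width: 0.0256
grip_force: 30.0
```

```bash
cat > crank.py <<'E'
import sys
from h import *
# tool-frame circle (cm) about the axis from the present TCP; clockwise from above
s,p,R=tool();ax=np.array([float(sys.argv[1]),float(sys.argv[2])]);d=p[:2]-ax;r=np.hypot(*d);a=np.arctan2(d[1],d[0])
go();print("r",r.round(4),"angle",a.round(3),"crank",((-a-.521)%(2*np.pi)).round(3),"grip",s["grip_width"],s["grip_force"])
n=int(sys.argv[3]);st=float(sys.argv[4])
for k in range(1,n+1):
    t=a-st*k;w=np.r_[ax+.06*np.array([np.cos(t),np.sin(t)]),p[2]]-p;print((R.T@w*100).round(1)[:2].tolist(),end=" ")
E
python3 crank.py .4838 .0208 20 .2
```

```text
t 10.25 tcp [0.5172 0.0711 0.1178] toolz [ 0.004  0.003 -1.   ] yaw 1.047 q7 0.36 F [ 2.8  3.2 -0.3]
r 0.0604 angle 0.985 crank 4.777 grip 0.025566807924353875 29.99973525518726
[-1.2, -0.2] [-2.3, -0.7] [-3.3, -1.3] [-4.2, -2.1] [-4.9, -3.1] [-5.3, -4.2] [-5.6, -5.4] [-5.6, -6.6] [-5.4, -7.7] [-4.9, -8.9] [-4.3, -9.8] [-3.4, -10.7] [-2.4, -11.3] [-1.3, -11.8] [-0.1, -12.0] [1.1, -12.0] [2.3, -11.7] [3.4, -11.2] [4.3, -10.5] [5.1, -9.7]
```

Emit:
{"api": "apply_moves", "payload": {"commands": [[[-0.6,0,0,0],[-1.2,-0.2,0,0],[-1.8,-0.4,0,0],[-2.3,-0.7,0,0],[-3.3,-1.3,0,0],[-4.2,-2.1,0,0],[-4.9,-3.1,0,0]]]}}

```text
time: 10.83
tcp_pos: [0.5459, 0.021, 0.1178]
tcp_rot: [0.81, 3.03, 0.011]
ft_force: [6.3, 5.2, -2.4]
grip_width: 0.0255
grip_force: 30.0
```

```bash
python3 crank.py .4838 .0208 20 .2
```

```text
t 10.83 tcp [0.5459 0.021  0.1178] toolz [ 0.007  0.005 -1.   ] yaw 1.048 q7 0.47 F [ 6.3  5.2 -2.4]
r 0.0621 angle 0.003 crank 5.759 grip 0.0254528652875558 30.001704518072074
[-0.3, -1.2] [-0.6, -2.4] [-0.6, -3.6] [-0.4, -4.7] [0.0, -5.9] [0.7, -6.9] [1.5, -7.7] [2.5, -8.4] [3.6, -8.9] [4.8, -9.1] [6.0, -9.1] [7.2, -8.8] [8.3, -8.4] [9.3, -7.7] [10.1, -6.8] [10.7, -5.8] [11.2, -4.7] [11.4, -3.5] [11.3, -2.3] [11.0, -1.2]
```

Emit:
{"api": "apply_moves", "payload": {"commands": [[[-0.3,-1.2,0,0],[-0.6,-2.4,0,0],[-0.6,-3.6,0,0],[-0.4,-4.7,0,0],[0,-5.9,0,0],[0.7,-6.9,0,0],[1.5,-7.7,0,0],[2.5,-8.4,0,0],[3.6,-8.9,0,0],[4.8,-9.1,0,0],[6,-9.1,0,0],[7.2,-8.8,0,0],[8.3,-8.4,0,0],[9.3,-7.7,0,0],[10.1,-6.8,0,0],[10.7,-5.8,0,0],[11.2,-4.7,0,0],[11.4,-3.5,0,0],[11.3,-2.3,0,0],[11,-1.2,0,0]]]}}

```text
time: 12.5
tcp_pos: [0.4413, 0.0601, 0.1176]
tcp_rot: [0.818, 3.033, -0.008]
ft_force: [-2.2, -5.0, 10.3]
grip_width: 0.0253
grip_force: 30.0
```

```bash
python3 crank.py .4845 .0208 20 .2
```

```text
t 12.5 tcp [0.4413 0.0601 0.1176] toolz [-0.001 -0.005 -1.   ] yaw 1.044 q7 0.3 F [-2.2 -5.  10.3]
r 0.0584 angle 2.404 crank 3.358 grip 0.025271681197864108 30.004232919600327
[-0.2, 1.2] [-0.8, 2.2] [-1.6, 3.1] [-2.5, 3.9] [-3.6, 4.4] [-4.8, 4.7] [-6.0, 4.8] [-7.1, 4.6] [-8.3, 4.2] [-9.3, 3.6] [-10.2, 2.8] [-10.9, 1.8] [-11.4, 0.7] [-11.7, -0.4] [-11.7, -1.6] [-11.5, -2.8] [-11.1, -3.9] [-10.4, -4.9] [-9.6, -5.8] [-8.6, -6.5]
```

Emit:
{"api": "apply_moves", "payload": {"commands": [[[-0.2,1.2,0,0],[-0.8,2.2,0,0],[-1.6,3.1,0,0],[-2.5,3.9,0,0],[-3.6,4.4,0,0],[-4.8,4.7,0,0],[-6,4.8,0,0],[-7.1,4.6,0,0],[-8.3,4.2,0,0],[-9.3,3.6,0,0],[-10.2,2.8,0,0],[-10.9,1.8,0,0],[-11.4,0.7,0,0],[-11.7,-0.4,0,0],[-11.7,-1.6,0,0],[-11.5,-2.8,0,0],[-11.1,-3.9,0,0],[-10.4,-4.9,0,0],[-9.6,-5.8,0,0],[-8.6,-6.5,0,0]]]}}

```text
time: 14.17
tcp_pos: [0.4856, -0.04, 0.1178]
tcp_rot: [0.818, 3.027, -0.002]
ft_force: [5.4, -3.2, 1.0]
grip_width: 0.0257
grip_force: 30.0
```

```bash
python3 crank.py .485 .0205 20 .2
```

```text
t 14.17 tcp [ 0.4856 -0.04    0.1178] toolz [ 0.005 -0.003 -1.   ] yaw 1.043 q7 0.53 F [ 5.4 -3.2  1. ]
r 0.0605 angle -1.561 crank 1.04 grip 0.025669063381344153 29.999333311989176
[1.1, -0.5] [2.3, -0.7] [3.5, -0.8] [4.7, -0.6] [5.8, -0.2] [6.8, 0.5] [7.7, 1.3] [8.3, 2.3] [8.8, 3.4] [9.1, 4.5] [9.1, 5.7] [8.8, 6.9] [8.4, 8.0] [7.7, 9.0] [6.9, 9.9] [5.9, 10.5] [4.7, 11.0] [3.6, 11.2] [2.4, 11.1] [1.2, 10.9]
```

Emit:
{"api": "apply_moves", "payload": {"commands": [[[1.1,-0.5,0,0],[2.3,-0.7,0,0],[3.5,-0.8,0,0],[4.7,-0.6,0,0],[5.8,-0.2,0,0],[6.8,0.5,0,0],[7.7,1.3,0,0],[8.3,2.3,0,0],[8.8,3.4,0,0],[9.1,4.5,0,0],[9.1,5.7,0,0],[8.8,6.9,0,0],[8.4,8,0,0],[7.7,9,0,0],[6.9,9.9,0,0],[5.9,10.5,0,0],[4.7,11,0,0],[3.6,11.2,0,0],[2.4,11.1,0,0],[1.2,10.9,0,0]]]}}

```text
time: 15.83
tcp_pos: [0.5262, 0.0645, 0.1177]
tcp_rot: [-0.813, -3.032, 0.0]
ft_force: [-5.9, 2.8, 7.5]
grip_width: 0.0257
grip_force: 30.0
```

```bash
python3 crank.py .485 .0205 18 .1
```

```text
t 15.83 tcp [0.5262 0.0645 0.1177] toolz [-0.002  0.001 -1.   ] yaw 1.047 q7 0.38 F [-5.9  2.8  7.5]
r 0.0603 angle 0.818 crank 4.944 grip 0.025739663144744813 30.001845554902502
[-0.6, -0.2] [-1.1, -0.4] [-1.7, -0.7] [-2.2, -1.0] [-2.6, -1.4] [-3.1, -1.8] [-3.4, -2.3] [-3.8, -2.8] [-4.1, -3.3] [-4.3, -3.9] [-4.5, -4.4] [-4.6, -5.0] [-4.6, -5.6] [-4.6, -6.2] [-4.6, -6.8] [-4.4, -7.4] [-4.3, -8.0] [-4.0, -8.5]
```

Emit:
{"api": "apply_moves", "payload": {"commands": [[[-0.6,-0.2,0,0],[-1.1,-0.4,0,0],[-1.7,-0.7,0,0],[-2.2,-1,0,0],[-2.6,-1.4,0,0],[-3.1,-1.8,0,0],[-3.4,-2.3,0,0],[-3.8,-2.8,0,0],[-4.1,-3.3,0,0]]]}}

```text
time: 16.58
tcp_pos: [0.5459, 0.0154, 0.1177]
tcp_rot: [-0.814, -3.034, -0.002]
ft_force: [-3.2, 4.7, 7.5]
grip_width: 0.0254
grip_force: 30.0
```

```bash
python3 crank.py .485 .0205 12 .1
```

```text
t 16.58 tcp [0.5459 0.0154 0.1177] toolz [-0.     0.001 -1.   ] yaw 1.047 q7 0.48 F [-3.2  4.7  7.5]
r 0.0612 angle -0.084 crank 5.846 grip 0.025415392608662116 30.001693830818112
[-0.1, -0.6] [-0.3, -1.2] [-0.4, -1.8] [-0.5, -2.4] [-0.5, -3.0] [-0.4, -3.6] [-0.3, -4.1] [-0.1, -4.7] [0.2, -5.3] [0.4, -5.8] [0.8, -6.3] [1.2, -6.7]
```

Emit:
{"api": "apply_moves", "payload": {"commands": [[[-0.1,-0.6,0,0],[-0.3,-1.2,0,0],[-0.4,-1.8,0,0]]]}}

```text
time: 16.83
tcp_pos: [0.5419, -0.0021, 0.1177]
tcp_rot: [0.814, 3.032, 0.004]
ft_force: [3.4, 8.5, 3.4]
grip_width: 0.0256
grip_force: 30.0
```

Emit:
{"api": "apply_moves", "payload": {"commands": [[[-0.1,-0.3,0,0],[-0.1,-0.6,0,0],[-0.1,-0.6,0,0]]]}}

```text
time: 17.08
tcp_pos: [0.5407, -0.0049, 0.1177]
tcp_rot: [0.811, 3.031, 0.012]
ft_force: [3.0, 9.8, 0.7]
grip_width: 0.0257
grip_force: 30.0
```

```bash
python3 crank.py .485 .0205 6 .1
```

```text
t 17.08 tcp [ 0.5407 -0.0049  0.1177] toolz [ 0.005  0.006 -1.   ] yaw 1.048 q7 0.51 F [3.  9.8 0.7]
r 0.0612 angle -0.428 crank 6.19 grip 0.02570203969355061 30.000371643054677
[0.1, -0.6] [0.1, -1.2] [0.2, -1.8] [0.4, -2.4] [0.6, -2.9] [0.8, -3.5]
```

Emit:
{"api": "apply_moves", "payload": {"commands": [[[0.1,-0.4,0,0],[0.1,-0.8,0,0],[0.1,-1.2,0,0],[0.1,-1.2,0,0]]]}}

```text
time: 17.42
tcp_pos: [0.5379, -0.0102, 0.1179]
tcp_rot: [0.806, 3.027, 0.026]
ft_force: [11.2, 17.1, -9.5]
grip_width: 0.0257
grip_force: 30.0
```

Emit:
{"api": "apply_moves", "payload": {"commands": [[[0,0,0,0],[0,0,0,0],[0,0,0,0],[0,0,0,0]]], "jaw": 0.35}}

```text
time: 17.75
tcp_pos: [0.5344, -0.0156, 0.1176]
tcp_rot: [0.811, 3.031, 0.009]
ft_force: [3.2, 6.1, 2.2]
grip_width: 0.049
grip_force: 3.6
```

Emit:
{"api": "apply_moves", "payload": {"commands": [[[0,0.4,0,0],[0,0.7,0,0],[0,0.7,0,0]]]}}

```text
time: 18.0
tcp_pos: [0.5343, -0.0138, 0.1165]
tcp_rot: [-0.815, -3.032, 0.004]
ft_force: [-0.1, -0.2, 0.8]
grip_width: 0.0611
grip_force: 0.0
```

Free of the handle. Next I lift straight up and back away, then check.

Emit:
{"api": "apply_moves", "payload": {"commands": [[[0,0,-1,0],[0,0,-3,0],[0,0,-6,0],[0,0,-9,0],[0,0,-12,0],[0,-2,-14,0],[0,-5,-14,0],[0,-8,-14,0],[0,-10,-14,0],[0,-10,-14,0]]]}}

```text
time: 18.83
tcp_pos: [0.4816, -0.1047, 0.257]
tcp_rot: [-0.825, -3.029, 0.008]
ft_force: [-0.5, -0.5, 0.2]
grip_width: 0.0611
grip_force: 0.0
```

```bash
python3 - <<'E'
from h import *
from station import ctrl
s,p,R=tool();print(p,s["ft_force"],s["time"])
c=ctrl.read_camera("side");cv2.imwrite("pics/side1.png",cv2.resize(c["frame"][120:360,180:420,::-1],(600,600)))
W=cloud(c);hsv=cv2.cvtColor(c["frame"],cv2.COLOR_RGB2HSV);H,S=hsv[...,0].astype(int),hsv[...,1]
X=W[...,:2]-[.5415,.124] ;vy=X@[.498,.867];vx=X@[.867,-.498]
M=(((H<18)|(H>172))&(S>50)&(W[...,2]>.06)&(W[...,2]<.1)&(abs(vx)<.15)&(abs(vy)<.12)).astype(np.uint8)
k,l,st,ce=cv2.connectedComponentsWithStats(M);i=1+np.argmax(st[1:,4]);q=W[l==i][:,:2].astype(np.float32);f=cv2.fitLine(q,2,0,.01,.01).ravel();ax=f[:2]
x=vx[l==i];print("yaw",np.arctan2(ax[1],ax[0]),"vx",x.min(),x.max(),"vy",np.median(vy[l==i]),"z",np.percentile(W[l==i][:,2],[50,98]))
E
```

```text
[ 0.481608   -0.10471511  0.25701604] [-0.50642645 -0.4864328   0.2160454 ] 18.8333
yaw -0.56636596 vx -0.0886512617260308 0.13951753369004838 vy 0.07656988117514953 z [0.07754239 0.08355272]
```

View pics/side1.png

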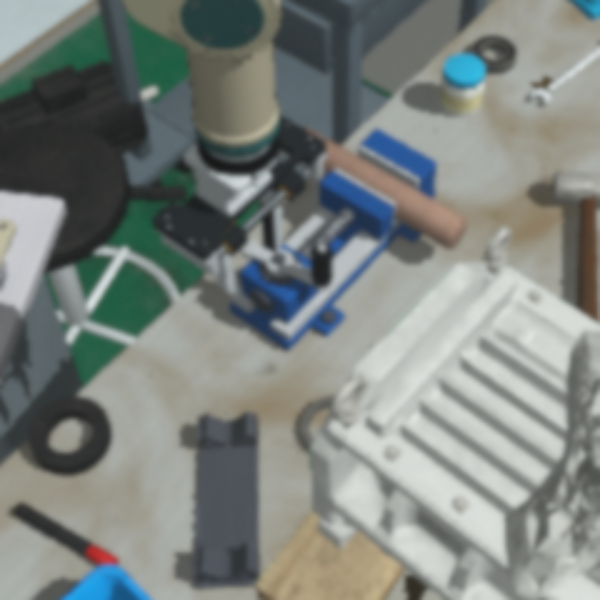

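The side view shows the bar clamped between the two jaws at about (395,190) in the crop. The arm is clear of everything, and the jar and ring have not been disturbed. I am handing the job in.

```bash
python3 -c "
from station import ctrl
print(ctrl.close_job())"
```

```text
the job is handed in; nothing more can be done
None
```

The bronze bar lies across the vise bed against the fixed jaw, clamped by the crank (about 20 N at the handle when tightened), and I handed the job in at about 19 s with the arm clear; no verdict was returned.

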